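# Put the dried padlock away, keyhole up

### The job

The old iron padlock on the sloping drying rack is dry: lift its shackle clear of the upturned tip of its peg, take it off and put it away in its lock-shaped cut-out in the foam tray. Lay it flat with the keyhole side up and the shackle in the narrow end, all the way down on the bottom of the cut-out; do not drop it. Leave everything else where it is.

Things in the scene. Friction and masses are not known exactly. Their poses are not given: they have to be found in the camera images.
- padlock: Old iron padlock, about 0.25 kg: rectangular body with a bow shackle, hung by it with its back on a slat of the rack, on any of the three pegs. Origin: on the plane of the back, at the inner top of the shackle, which bears on the peg. x runs lengthwise from body to shackle, y across the width, z out of the keyhole face (the hung lock's z points 35 degrees above level).
- padlock_centre (a point): Centre of the padlock's body, a block with flat sides 56 long (x) x 46 wide (y) x 20 thick (z); it lies 54 from the origin of padlock along -x and 10 along z. Axes as padlock. The shackle, of round 8 mm bar at mid thickness, is 38 wide outside, 22 inside, and stands 34 beyond the body's +x end.
- keyhole (a point): Middle of the round brass keyhole plate on the padlock's front face, 23 diameter, 2.5 proud; this point is on its outer face. The back of the padlock is plain. Axes as padlock.
- rack: Wooden drying rack, fixed: open frame sloping 55 degrees above the table, 335 wide, 190 high, 200 deep. Origin: on the table below the middle of its front foot; x to its back, y across, z up; the sloping front looks to -x and up. Three slats 26 wide, 12 thick, run up the slope at y = -100, 0, 100 with open gaps between them, each with one peg. Cross rails only near top and bottom.
- peg (a point): The middle slat's steel peg: where its axis leaves the slat (axes as rack); the two others stand 100 to either side in y. Each is 6 in diameter, stands square to the slope, 24 out to its bend, then turns 10 up the slope; its outermost point is 27 off the slat. A hung piece must rise over 10 up the slope (the padlock can rise 20), then come at least 25 straight out.
- tray: Shallow grey plastic tray, fixed, 244 (x) x 300 (y), 43 high, with a stiff foam insert, dark grey with a pale layer showing at the bottom of its cut-outs, its top 40 above the table. Origin: centre of its underside; z up. It has two cut-outs: one for the padlock, centred on pocket, and one that holds the axe head. The foam does not give noticeably.
- pocket (a point): Centre of the wide part of the padlock cut-out, on its bottom, 26 above the table and 14 below the foam's top; axes as tray. Wide part 62 (x) x 52 (y); narrow part for the shackle 44 wide to x = +60, then 28 wide to x = +68. Put away, the padlock has its back on the bottom and its x along +x here, and its body centre is 10 above this point.
- finger_slot (a point): Finger slot beside the padlock cut-out, for the fingers that hold the padlock's sides: centre of its bottom, 10 above the table. 40 long (x), reaching from y = 26 to 62 of pocket; an equal one lies on the other side (y = -26 to -62). Axes as tray.
- key: Large iron key, 130 long, 40 wide at its ring bow, hanging by the bow on another peg of the rack. Origin at the inner top of the bow, on its back.
- buckle: Iron harness buckle, a D-shaped frame 52 wide and 57 long (74 with its tongue), hanging on the remaining peg. Origin at the inner top of the frame, on its back.
- axehead: Bronze axe head, 112 x 60 x 14, lying in its own cut-out of the tray. Origin: centre of its underside.
- wax_jar: Small amber jar, 54 diameter, 60 high. Origin: centre of its underside.
- brush: Brush, 180 long, lying on the table.
- scale_block: Cork block 60 x 60 x 50 on the table. Origin: centre of its underside.
There are look-alikes about, which are no part of the job. Of the things that look like the padlock, the middle-sized one is meant.

How it is judged:
By the outcome, as a careful person would: the job done as asked, in the order asked, and still so for the second after the job is handed in, with the robot touching nothing.
It also fails if it takes over 45 s, if anything falls off the work surface, if the arm or the gripper's body presses on something with over 40 N, if the wrist force passes 120 N, or if a joint passes its speed limit or range.

### The arm

A 7-joint arm with a two-finger parallel gripper is mounted at the origin on the work surface. World frame = base frame: x ahead of the robot, y to its left, z up, the work surface at z = 0. Lengths are in m, angles in rad, forces in N, time in s.
With the tool pointing down it reaches from about 0.425 to 0.825 m from the base axis. Payload 3.6 kg.
Tool frame: the origin (TCP) lies midway between the tips of the shut fingers; the grasp point (between the pads) lies r.grip_point_offset behind it (r.grip_point_offset is the distance from the TCP to the grasp point, in m); z points along the fingers, y is the line along which they close (so a half turn about z gives the same grasp; the last joint's range is limited). The gripper opens to 93 mm and grips with 3 to 60 N. Pads are 15 mm wide; open, the fingers measure 128 mm over their backs; the gripper's body (75 mm by 188 mm) begins 65 mm behind the grasp point.
Start: joints at [1.149, 0.615, -0.013, 1.423, 0.008, 1.103, -0.04], TCP at [0.251, -0.6, 0.219] pointing down, gripper open.
Joint ranges: [-3.12, 3.12], [-0.3, 2.06], [-1.34, 1.32], [0.26, 2.42], [-1.36, 4.5], [0.01, 1.98], [-2.84, 2.84]. Speed limits (rad/s): [2.79, 2.79, 3.14, 3.14, 3.14, 3.14, 3.14].

### API

Orientations are given as [roll, pitch, yaw] about the fixed x, y, z axes, in that order (R = Rz(yaw) Ry(pitch) Rx(roll)).
In Python, from cell import r gives the robot as it stands.
- The arm moves only by the tool jog_arm, never from a script. Its argument "deltas" is a list that holds one entry, the list of rows, each a list of 7 numbers: the finger opening in cm, from 0 to 9.3, then the shift along the tool's x, y, z in cm, then the turn, a rotation vector about the tool's x, y, z in degrees. A call has 1 to 8 rows; each row shifts and turns the commanded pose from where the row before left it, along the tool's axes as they then stand; what a row does not reach is not made up. A row lasts 1/10 s, in which the tool goes at most 50 mm and 8.59 degrees, less where a joint would pass 70% of its speed; a pose out of reach is approached as far as the arm can. A call is refused whole if a number of a shift passes 5 or a number of a turn 8.59, either way. A call with a gripper value outside its range is refused whole. The fingers move at their own pace and stop on an object; the grip force is fixed at half the most. Time passes only in rows, so rows that do not move let the fingers close. It gives the time, the measured TCP pose, the force, the opening and the grip force at its end, in the units of the state.
- r.get_state(): the state, without advancing time (a new reading comes with each control period).
- r.capture(name): name is "scene" or "top" or "wrist"; returns the picture (480x640x3 uint8, red, green, blue); there is no depth.
- r.camera_model(name): a dict with "fx", "fy", "cx", "cy" (pixels), "R" (3x3) and "t" (3): a world point X has camera coordinates R X + t. Camera axes: x right, y down, z forward; pixel columns grow to the right and rows downward; lengths in m; the calibration is good to about 2 mm. A picture is of the moment at which its call begins: read the wrist's pose just before it. camera_model takes no time and is no camera call; for the wrist camera it gives the pose at the moment of the call.
- r.finish_job(): hands the job in; it is judged then, once.
Trained networks look in the newest picture that a camera, given by its name, has taken for a name from the list of things; names that differ only in an ending like _2 or _b are one class to them, and where a whole thing is asked for, a point or a joint stands for the part that bears it (a point fixed in the world has none). Each returns a list of dicts, best first, with "score" (0 to 1); they miss things now and then, are a little off and sometimes report something else, mostly with a low value. They report only what shows in the picture. A call takes as long as a camera call. They do not tell look-alikes from the thing itself.
- r.outline_of(camera, name): "mask" (480x640 bool, what is visible of it) and "extent" ([left, top, width, height] in pixels, round what is visible of it).
- r.landmark_of(camera, name): "pixel" ([column, row] in pixels: a listed point, or the origin of a listed thing).
The state is a dict: "time_s": time; "joint_positions": joint angles; "joint_velocities": joint speeds; "effort": joint torques, N m; "position": TCP position; "tool_rot": TCP orientation; "wrist_force": force on the tool from outside, world axes, zero at the start; "torque": the same for the moment, N m; "gripper_width": finger opening in m; "grasp_force": force on a finger pad.
Only numpy, scipy, OpenCV 4.12 (cv2) and the standard library are available. Lean on these libraries where they do the work, as an engineer would, in place of code of your own. Each camera call takes 0.05 s, during which the arm holds its last target. There are 200 camera calls.

## Working session

There is one attempt and no reset: what is moved stays moved. The work goes in short steps, Python scripts to look and compute and a tool call to move; the robot and the scene stay as the last step left them, time stands still between calls to the robot, and variables do not carry over. Pictures are saved under pics/ and viewed, at most 10 in all, crops included, and the job is handed in when it is done.

Besides the shell and the picture viewer there is one more tool, called after ">>>" as name(argument=value, ...), one argument or row to a line, values as JSON. jog_arm: Moves the arm, as the interface text tells. Its arguments: {"type":"object","properties":{"deltas":{"type":"array"}},"required":["deltas"]}

```bash
mkdir -p pics; ls; cat > h.py <<'E'
from cell import r
import numpy as np, cv2
from scipy.spatial.transform import Rotation as Ro
np.set_printoptions(precision=4,suppress=True)
def save(n,f,crop=None,s=1):
    im=r.capture(n)
    if crop: x,y,w,h=crop; im=im[y:y+h,x:x+w]
    if s!=1: im=cv2.resize(im,None,fx=s,fy=s,interpolation=cv2.INTER_CUBIC)
    cv2.imwrite('pics/'+f,im[:,:,::-1])
def ray(m,p):
    R=np.array(m['R']);t=np.array(m['t'])
    d=R.T@np.array([(p[0]-m['cx'])/m['fx'],(p[1]-m['cy'])/m['fy'],1]); return -R.T@t,d/np.linalg.norm(d)
def tri(rs):
    A=sum(np.eye(3)-np.outer(d,d) for c,d in rs);b=sum((np.eye(3)-np.outer(d,d))@c for c,d in rs)
    return np.linalg.solve(A,b)
def proj(m,X):
    c=np.array(m['R'])@np.array(X)+np.array(m['t']); return np.array([m['fx']*c[0]/c[2]+m['cx'],m['fy']*c[1]/c[2]+m['cy']])
def onz(m,p,z):
    c,d=ray(m,p); return c+d*(z-c[2])/d[2]
E
python3 - <<'E'
from h import *
ims=[r.capture(n) for n in('scene','top')]
cv2.imwrite('pics/a.png',ims[0][:,:,::-1]);cv2.imwrite('pics/b.png',ims[1][:,:,::-1])
for n in('scene','top'):
  for k in('padlock','padlock_centre','keyhole','rack','peg','tray','pocket','finger_slot','key','buckle','axehead'):
    print(n,k,[(np.round(o['pixel'],1).tolist(),round(o['score'],2)) for o in r.landmark_of(n,k)][:5])
print(r.grip_point_offset, r.get_state()['tool_rot'])
E
```

```text
pics
scene padlock [([458.1, 363.2], 0.9), ([429.4, 317.2], 0.83), ([370.5, 342.2], 0.72), ([457.3, 364.2], 0.27)]
scene padlock_centre [([343.3, 338.0], 0.92), ([445.2, 351.4], 0.77), ([418.5, 327.3], 0.65)]
scene keyhole [([440.5, 350.4], 0.95), ([339.7, 334.2], 0.75), ([417.7, 321.5], 0.56)]
scene rack [([415.2, 351.5], 0.91)]
scene peg [([460.1, 366.0], 0.61), ([461.5, 363.0], 0.58)]
scene tray [([315.0, 239.5], 0.56)]
scene pocket [([338.4, 222.1], 0.69)]
scene finger_slot [([348.9, 222.1], 0.72)]
scene key [([416.5, 385.8], 0.57)]
scene buckle [([499.5, 342.1], 0.5)]
scene axehead [([286.2, 239.2], 0.59)]
top padlock [([233.6, 240.0], 0.76), ([139.4, 276.3], 0.75), ([239.6, 308.9], 0.72)]
top padlock_centre [([248.5, 217.0], 0.98), ([231.5, 293.1], 0.76), ([163.8, 278.5], 0.59)]
top keyhole [([386.9, 297.4], 0.74), ([225.3, 291.5], 0.68), ([167.1, 271.8], 0.67), ([246.6, 215.2], 0.58)]
top rack [([392.1, 275.8], 0.68), ([211.3, 272.0], 0.56)]
top peg [([137.2, 277.0], 0.94), ([505.7, 222.2], 0.67)]
top tray [([381.2, 249.6], 0.73)]
top pocket [([390.4, 279.5], 0.76), ([514.8, 290.8], 0.31), ([387.1, 298.0], 0.22)]
top finger_slot [([388.4, 298.0], 0.78), ([139.4, 276.0], 0.48)]
top key []
top buckle [([135.9, 321.3], 0.51)]
top axehead []
0.0188 [-3.1415 -0.      0.3959]
```

View pics/a.png

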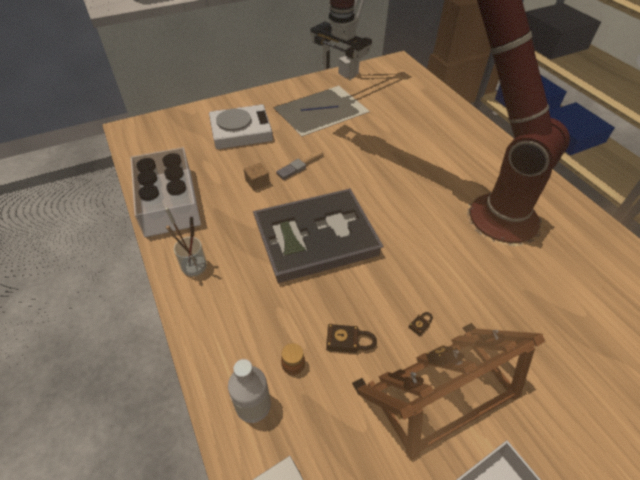

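View pics/b.png

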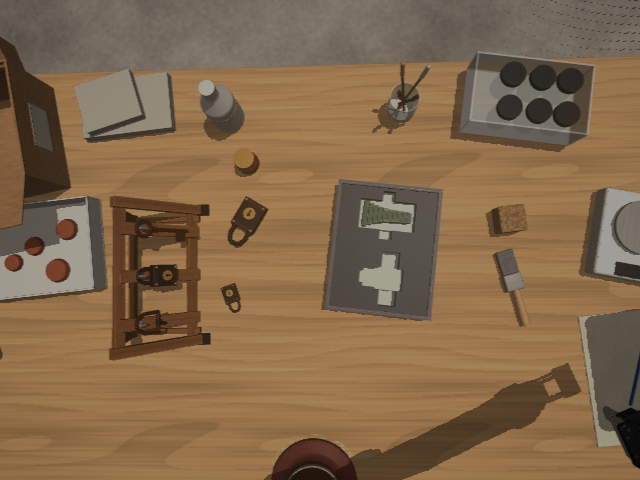

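The lock look-alikes in the top view are a large one lying at (247,217), a small one lying at (231,296), and one hanging on the middle peg at (163,276). The description fits the hanging one. Next I'll take a close crop and measure.

```bash
python3 - <<'E'
from h import *
T=r.camera_model('top');S=r.camera_model('scene')
save('top','c.png',(100,180,200,190),3)
g=lambda p,q: tri([ray(T,p),ray(S,q)])
print('origin',g((139.4,276.3),(458.1,363.2)),'centre',g((163.8,278.5),(445.2,351.4)),'key',g((167.1,271.8),(440.5,350.4)))
print('large c',onz(T,(248.5,217),.02),'o',onz(T,(233.6,240),.01),'small c',onz(T,(231.5,293.1),.015),onz(T,(239.6,308.9),.01))
print('pocket',g((390.4,279.5),(338.4,222.1)),onz(T,(390.4,279.5),.026),onz(S,(338.4,222.1),.026))
print('slot',g((388.4,298),(348.9,222.1)),onz(T,(388.4,298),.010))
print('rack org',g((211.3,272),(415.2,351.5)),onz(T,(211.3,272),0),onz(S,(415.2,351.5),0))
print('tray',g((381.2,249.6),(315,239.5)))
for n,c in(('top',T),('scene',S)):
  for o in r.outline_of(n,'tray')[:1]: 
    m=o['mask'].astype(np.uint8);cs=max(cv2.findContours(m,0,1)[0],key=cv2.contourArea);b=cv2.minAreaRect(cs)
    print(n,o['score'],b,[onz(c,p,.043) for p in cv2.boxPoints(b)])
E
```

```text
origin [0.4849 0.3545 0.1423] centre [0.4785 0.314  0.1141] key [0.4904 0.3075 0.1175]
large c [0.6211 0.1477 0.02  ] o [0.5673 0.1861 0.01  ] small c [0.4406 0.1899 0.015 ] [0.4026 0.1717 0.01  ]
pocket [ 0.4638 -0.1841  0.017 ] [ 0.4682 -0.1857  0.026 ] [ 0.4641 -0.1741  0.026 ]
slot [ 0.4234 -0.1827 -0.0013] [ 0.4243 -0.1817  0.01  ]
rack org [ 0.487   0.2463 -0.0008] [0.4911 0.2431 0.    ] [0.4829 0.2491 0.    ]
tray [ 0.5399 -0.1692 -0.0071]
top 0.78 ((384.5049133300781, 248.9543914794922), (106.50724029541016, 131.1646728515625), 6.1466264724731445) [array([ 0.4046, -0.0322,  0.043 ]), array([ 0.706 , -0.0692,  0.043 ]), array([ 0.6741, -0.3131,  0.043 ]), array([ 0.3764, -0.2721,  0.043 ])]
scene 0.63 ((318.4730529785156, 232.73458862304688), (76.2163314819336, 115.59623718261719), 74.74488067626953) [array([ 0.6736, -0.3046,  0.043 ]), array([ 0.3202, -0.2788,  0.043 ]), array([ 0.4171, -0.0053,  0.043 ]), array([ 0.7195, -0.0431,  0.043 ])]
```

View pics/c.png

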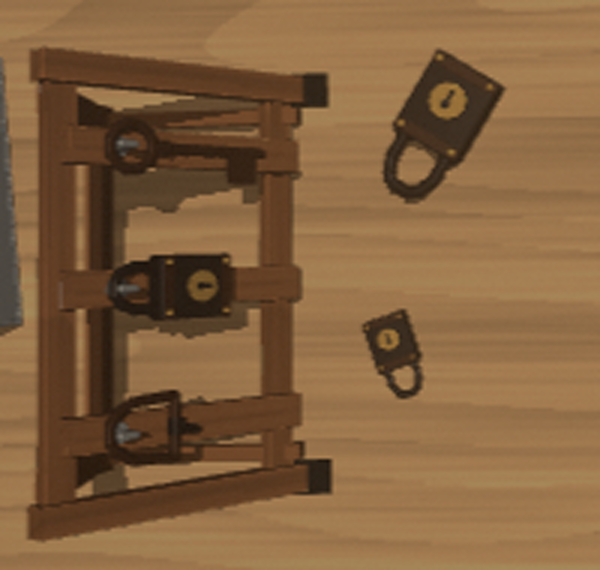

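The hung lock on the middle peg is the middle-sized one, with its keyhole facing out at about (167,275), so that is the one meant. I'll go there by way of the tray, so I can look at the pocket with the wrist camera.

```bash
cat >> h.py <<'E'
def pose():
    s=r.get_state(); return np.array(s['position']),Ro.from_euler('xyz',s['tool_rot'])
def plan(P,R,n=None,dec=1):
    p0,R0=pose(); P=np.array(P); rv=(R0.inv()*R).as_rotvec()
    if n is None: n=int(max(np.ceil(np.linalg.norm(P-p0)/.045),np.ceil(np.degrees(np.linalg.norm(rv))/8.3),1))
    # screw-free: equal turns, linear path
    out=[]
    for i in range(n):
        Ri=R0*Ro.from_rotvec(rv*i/n)
        out.append(np.round(np.r_[Ri.inv().apply((P-p0)/n)*100,np.degrees(rv)/n],dec).tolist())
    print('from',p0,'n',n); [print(o) for o in out]
def frame(x,z):
    x=np.array(x,float);z=np.array(z,float);z/=np.linalg.norm(z);x-=z*(x@z);x/=np.linalg.norm(x)
    return Ro.from_matrix(np.c_[x,np.cross(z,x),z])
E
python3 - <<'E'
from h import *
a=np.radians(83.3)
plan([.47,-.20,.26],frame([np.cos(a),np.sin(a),0],[0,0,-1]))
E
```

```text
from [ 0.2506 -0.5997  0.2186] n 11
[3.2, -2.6, -0.4, -0.0, -0.0, -5.5]
[3.5, -2.3, -0.4, -0.0, -0.0, -5.5]
[3.7, -1.9, -0.4, -0.0, -0.0, -5.5]
[3.8, -1.6, -0.4, -0.0, -0.0, -5.5]
[4.0, -1.2, -0.4, -0.0, -0.0, -5.5]
[4.1, -0.8, -0.4, -0.0, -0.0, -5.5]
[4.1, -0.4, -0.4, -0.0, -0.0, -5.5]
[4.1, 0.0, -0.4, -0.0, -0.0, -5.5]
[4.1, 0.4, -0.4, -0.0, -0.0, -5.5]
[4.1, 0.8, -0.4, -0.0, -0.0, -5.5]
[4.0, 1.2, -0.4, -0.0, -0.0, -5.5]
```

>>> jog_arm(
  deltas=[
    [[9.3,3.2,-2.6,-0.4,0,0,-5.5],[9.3,3.5,-2.3,-0.4,0,0,-5.5],[9.3,3.7,-1.9,-0.4,0,0,-5.5],[9.3,3.8,-1.6,-0.4,0,0,-5.5],[9.3,4.0,-1.2,-0.4,0,0,-5.5],[9.3,4.1,-0.8,-0.4,0,0,-5.5],[9.3,4.1,-0.4,-0.4,0,0,-5.5],[9.3,4.1,0,-0.4,0,0,-5.5]],
  ],
)

```text
time_s: 2.15
position: [0.4101, -0.3071, 0.2512]
tool_rot: [3.141, 0.0, 1.168]
wrist_force: [0.7, -0.6, 0.7]
gripper_width: 0.0928
grasp_force: 0.0
```

>>> jog_arm(
  deltas=[
    [[9.3,4.1,0.4,-0.4,0,0,-5.5],[9.3,4.1,0.8,-0.4,0,0,-5.5],[9.3,4.0,1.2,-0.4,0,0,-5.5],[6.5,0,0,0,0,0,0],[6.5,0,0,0,0,0,0]],
  ],
)

```text
time_s: 2.65
position: [0.4701, -0.1987, 0.2629]
tool_rot: [3.141, 0.0, 1.454]
wrist_force: [-0.3, -0.4, -0.0]
gripper_width: 0.0812
grasp_force: 0.0
```

```bash
python3 - <<'E'
from h import *
print(pose()[0],r.get_state()['tool_rot'],r.get_state()['joint_positions'],r.get_state()['gripper_width'])
m=r.camera_model('wrist');save('wrist','d.png')
import pickle;pickle.dump(m,open('d.pkl','wb'))
print(ray(m,(320,240)))
for k,z in(('pocket',.026),('finger_slot',.01),('tray',0)):
  print(k,[(np.round(o['pixel'],1).tolist(),round(o['score'],2),onz(m,o['pixel'],z)) for o in r.landmark_of('wrist',k)])
E
```

```text
[ 0.4701 -0.1987  0.2629] [3.1411 0.0004 1.4537] [ 0.6183  0.3723 -0.368   1.7477  0.1519  1.049   0.0803] 0.08122569251307803
(array([ 0.4802, -0.1163,  0.4293]), array([-0.0183, -0.2765, -0.9609]))
pocket [([314.1, 188.0], 0.67, array([ 0.4728, -0.1785,  0.026 ]))]
finger_slot [([272.3, 182.9], 0.81, array([ 0.4305, -0.1708,  0.01  ]))]
tray [([384.2, 169.0], 0.92, array([ 0.5469, -0.1713,  0.    ]))]
```

View pics/d.png

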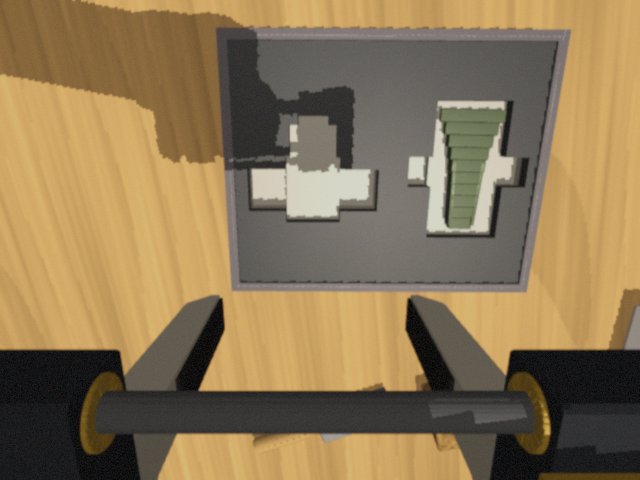

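The wrist view shows the tray. The lock cut-out is centred at about (313,190), with its narrow end up (world +y). The slots are at (268,188) and (358,188), and the axe head is on the right.

```bash
python3 - <<'E'
from h import *
import pickle;m=pickle.load(open('d.pkl','rb'))
c=[onz(m,p,.043) for p in((219,29),(569,31),(526,291),(234,290))]
print(c,sum(c)/4)
for p in((287,219),(340,219),(287,203),(340,203)):print(p,onz(m,p,.026))
for p in((249,209),(249,169),(376,209),(376,169)):print('slot top',p,onz(m,p,.04))
plan([.48,.23,.175],frame([0,1,0.5],[0,.819,-.574]))
E
```

```text
[array([ 0.4086, -0.032 ,  0.043 ]), array([ 0.7042, -0.0681,  0.043 ]), array([ 0.6762, -0.3059,  0.043 ]), array([ 0.3796, -0.27  ,  0.043 ])] [ 0.5421 -0.169   0.043 ]
(287, 219) [ 0.4419 -0.2065  0.026 ]
(340, 219) [ 0.4951 -0.2127  0.026 ]
(287, 203) [ 0.4441 -0.1902  0.026 ]
(340, 203) [ 0.4967 -0.1964  0.026 ]
slot top (249, 209) [ 0.408  -0.1892  0.04  ]
slot top (249, 169) [ 0.4142 -0.1514  0.04  ]
slot top (376, 209) [ 0.5302 -0.2035  0.04  ]
slot top (376, 169) [ 0.533  -0.1653  0.04  ]
from [ 0.4689 -0.2011  0.2624] n 10
[4.3, -0.4, 0.9, 0.3, 5.5, -0.7]
[4.2, -0.4, 1.3, 0.3, 5.5, -0.7]
[4.1, -0.3, 1.7, 0.3, 5.5, -0.7]
[3.9, -0.3, 2.1, 0.3, 5.5, -0.7]
[3.7, -0.2, 2.4, 0.3, 5.5, -0.7]
[3.4, -0.1, 2.8, 0.3, 5.5, -0.7]
[3.1, -0.1, 3.1, 0.3, 5.5, -0.7]
[2.8, -0.0, 3.4, 0.3, 5.5, -0.7]
[2.5, 0.0, 3.6, 0.3, 5.5, -0.7]
[2.1, 0.1, 3.8, 0.3, 5.5, -0.7]
```

>>> jog_arm(
  deltas=[
    [[6.5,4.3,-0.4,0.9,0.3,5.5,-0.7],[6.5,4.2,-0.4,1.3,0.3,5.5,-0.7],[6.5,4.1,-0.3,1.7,0.3,5.5,-0.7],[6.5,3.9,-0.3,2.1,0.3,5.5,-0.7],[6.5,3.7,-0.2,2.4,0.3,5.5,-0.7],[6.5,3.4,-0.1,2.8,0.3,5.5,-0.7],[6.5,3.1,-0.1,3.1,0.3,5.5,-0.7]],
  ],
)

```text
time_s: 3.55
position: [0.4764, 0.103, 0.2002]
tool_rot: [-3.135, -0.675, 1.535]
wrist_force: [0.6, -0.1, -0.9]
gripper_width: 0.065
grasp_force: 0.0
```

>>> jog_arm(
  deltas=[
    [[6.5,2.8,0,3.4,0.3,5.5,-0.7],[6.5,2.5,0,3.0,0.3,5.5,-0.7],[6.5,2.0,0,2.0,0.3,5.5,-0.7],[6.5,0,0,0,0,0,0],[6.5,0,0,0,0,0,0]],
  ],
)

```text
time_s: 4.05
position: [0.4781, 0.2121, 0.1885]
tool_rot: [3.127, -0.96, 1.588]
wrist_force: [0.3, -0.1, 0.5]
gripper_width: 0.065
grasp_force: 0.0
```

```bash
python3 - <<'E'
from h import *
p,R=pose();print(p,R.as_matrix(),r.get_state()['joint_positions'],r.get_state()['gripper_width'])
m=r.camera_model('wrist');save('wrist','e.png')
import pickle;pickle.dump(m,open('e.pkl','wb'))
T=r.camera_model('top')
for k in('padlock','padlock_centre','keyhole','peg','rack'):
  print(k,[(np.round(o['pixel'],1).tolist(),round(o['score'],2)) for o in r.landmark_of('wrist',k)])
E
```

```text
[0.4781 0.2121 0.1885] [[-0.0101  0.9999 -0.0002]
 [ 0.5736  0.006   0.8191]
 [ 0.8191  0.0082 -0.5736]] [ 0.6574  0.8171 -0.9665  2.0544 -0.65    0.5303  0.4869] 0.06502543081154367
padlock [([211.9, 466.6], 0.85), ([424.0, 466.4], 0.82), ([324.9, 165.6], 0.73)]
padlock_centre [([324.9, 240.9], 0.86), ([262.9, 442.8], 0.58)]
keyhole [([326.4, 247.9], 0.88), ([265.5, 441.8], 0.77)]
peg [([325.9, 171.9], 0.62)]
rack [([459.2, 166.6], 0.34)]
```

View pics/e.png

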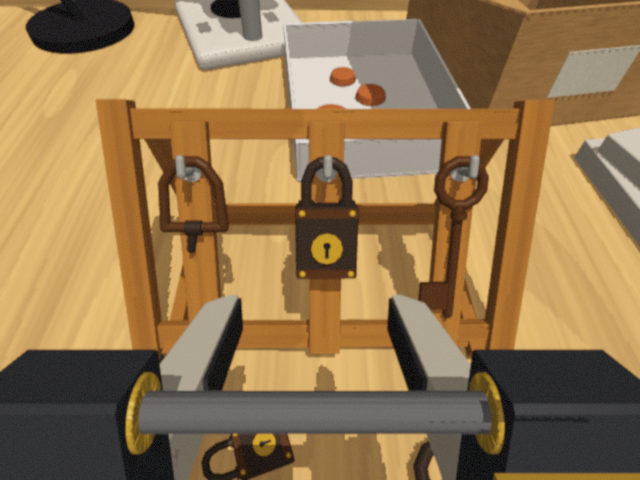

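The wrist view shows the hung lock head-on, with its front-face corners at (296,205), (358,204), (357,277) and (297,278) and its keyhole at (327,248). The buckle is on the left peg and the key on the right. Next I'll fit the lock pose using this view and the top view.

```bash
python3 - <<'E'
from h import *
import pickle
from scipy.optimize import least_squares
m=pickle.load(open('e.pkl','rb'));T=r.camera_model('top')
# lock frame pts (origin at body centre): face corners at z=+10
F=np.array([[28,23,10],[28,-23,10],[-28,-23,10],[-28,23,10],[-8,0,12.5]])/1000
W=np.array([(296,205),(358,204),(357,277),(297,278),(327,248)])
# top-view crop(c.png): body corners /3 + offset
def axes(yaw):
    h=np.array([np.cos(yaw),np.sin(yaw),0]); e=np.radians(55)
    x=h*np.cos(e)+[0,0,np.sin(e)]; z=-h*np.sin(e)+[0,0,np.cos(e)]
    return np.c_[x,np.cross(z,x),z]
tp=np.array([100,180])+np.array([(159,318),(162,254),(235,257),(233,318)])/3
def res(q,top=True):
    A=axes(q[3]);P=q[:3]+F@A.T
    a=np.concatenate([proj(m,X)-w for X,w in zip(P[:4],W)])
    b=np.concatenate([proj(T,X)-w for X,w in zip(P[:4][[1,0,3,2]] if False else P[[1,0,3,2]],tp[[1,0,3,2]] if False else tpo)])
    return np.r_[a,b] if top else a
# lock y: x=+slope, y=z×x ; image-right(+X) side is lock -y; top view up=+X
# tp order: (159,318)=top end,low X => +x,+y ; (162,254)= +x,-y ; (235,257)= -x,-y ; (233,318)= -x,+y
tpo=tp[[1,0,3,2]]
for t in(True,False):
  s=least_squares(res,[.48,.31,.115,np.pi/2],args=(t,)) ; print(s.x[:3],np.degrees(s.x[3]),s.fun.round(1))
  A=axes(s.x[3]);print('y',A[:,1]);
  if t:
    c=s.x[:3]; zt=-A[:,2]; pickle.dump((c,A),open('lock.pkl','wb'))
    print('TCP grasp',c+zt*.0188); Rg=frame(A[:,0],zt); plan(c+zt*.0188,Rg,dec=2)
    p,R=pose(); print('tool offset cm',R.inv().apply(c+zt*.0188-p)*100, np.degrees((R.inv()*Rg).as_rotvec()))
E
```

```text
[0.4873 0.3171 0.1141] 91.41768137273421 [-1.6 -0.4  1.6  0.2  0.4  1.2 -1.3  0.8 -1.3 -0.3 -0.   0.3 -1.5 -1.2
 -2.5 -1.7]
y [-0.9997 -0.0247  0.    ]
TCP grasp [0.4869 0.3325 0.1034]
from [0.4779 0.2129 0.1898] n 4
[-0.05, 0.22, 3.69, 0.3, 0.02, -0.0]
[-0.05, 0.24, 3.69, 0.3, 0.02, -0.0]
[-0.06, 0.26, 3.69, 0.3, 0.02, -0.0]
[-0.06, 0.28, 3.69, 0.3, 0.02, -0.0]
tool offset cm [-0.2136  0.8848 14.7569] [ 1.1915  0.0922 -0.0133]
[0.4876 0.3222 0.1084] 92.00447023728043 [-0.7  0.3  0.7  0.4  0.1 -0.4 -0.1 -0.3]
y [-0.9994 -0.035   0.    ]
```

>>> jog_arm(
  deltas=[
    [[6.5,-0.1,0.4,3.2,0.7,0,0],[6.5,-0.1,0.4,3.2,0.7,0,0],[6.5,0,0.1,2.8,0,0,0],[6.5,0,0,0,0,0,0],[6.5,0,0,0,0,0,0]],
  ],
)

```text
time_s: 4.85
position: [0.4851, 0.2879, 0.1352]
tool_rot: [-3.134, -0.96, 1.594]
wrist_force: [-0.4, -0.5, 0.3]
gripper_width: 0.0648
grasp_force: 0.0
```

```bash
python3 - <<'E'
from h import *
import pickle
p,R=pose();c,A=pickle.load(open('lock.pkl','rb'));print(p,R.as_euler('xyz'),'off',R.inv().apply(c-A[:,2]*.0188-p)*100)
m=r.camera_model('wrist');save('wrist','f.png');pickle.dump((m,p,R.as_quat()),open('f.pkl','wb'))
for k in('padlock','padlock_centre','keyhole'):
  print(k,[(np.round(o['pixel'],1).tolist(),round(o['score'],2)) for o in r.landmark_of('wrist',k)])
E
```

```text
[0.4851 0.2879 0.1352] [-3.1344 -0.9603  1.5942] off [-0.0575  0.3234  5.4725]
padlock [([319.3, 184.7], 0.62)]
padlock_centre [([316.3, 287.7], 0.76), ([318.9, 185.6], 0.51)]
keyhole [([319.6, 302.8], 0.82)]
```

View pics/f.png

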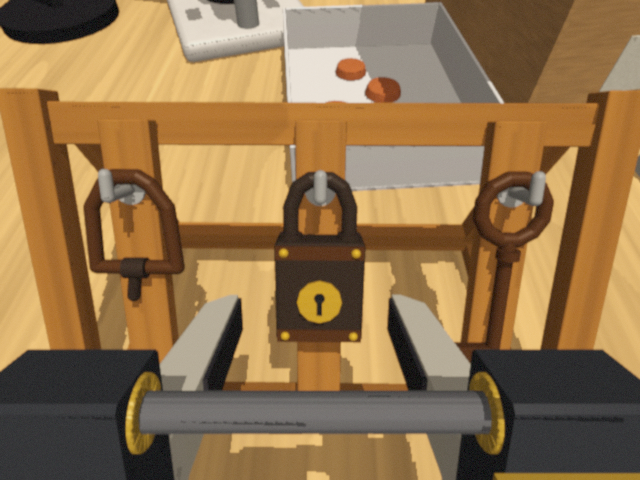

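This closer view shows the front-face corners at (276,236), (364,236), (363,340) and (277,340). The lock sits centred between the fingers, and the right neighbour's blade stays clear at about x = 465.

```bash
python3 - <<'E'
from h import *
import pickle
from scipy.optimize import least_squares
me=pickle.load(open('e.pkl','rb'));mf=pickle.load(open('f.pkl','rb'))[0]
F=np.array([[28,23,10],[28,-23,10],[-28,-23,10],[-28,23,10]])/1000
We=[(296,205),(358,204),(357,277),(297,278)];Wf=[(276,236),(364,236),(363,340),(277,340)]
def axes(yaw):
    h=np.array([np.cos(yaw),np.sin(yaw),0]); e=np.radians(55)
    x=h*np.cos(e)+[0,0,np.sin(e)]; z=-h*np.sin(e)+[0,0,np.cos(e)]
    return np.c_[x,np.cross(z,x),z]
def res(q,L):
    P=q[:3]+F@axes(q[3]).T
    return np.concatenate([proj(m,X)-w for m,W in L for X,w in zip(P,W)])
for L in([(mf,Wf)],[(me,We),(mf,Wf)]):
    s=least_squares(res,[.48,.31,.115,np.pi/2],args=(L,));print(s.x[:3],np.degrees(s.x[3]),s.fun.round(1))
    c=s.x[:3];A=axes(s.x[3]);p,R=pose();print('off',R.inv().apply(c-A[:,2]*.0188-p)*100,np.degrees((R.inv()*frame(A[:,0],-A[:,2])).as_rotvec()))
pickle.dump((c,A),open('lock.pkl','wb'))
E
```

```text
[0.4875 0.3196 0.1137] 91.6929058135712 [-2.6  1.4  2.8  1.2  0.1 -1.5 -0.2 -1.4]
off [0.1001 0.2307 5.815 ] [ 0.0506  0.0236 -0.2321]
[0.4875 0.3206 0.1115] 91.79424692489845 [-1.1 -1.2  1.2 -0.9  0.3 -0.8 -0.5 -0.9 -2.1  2.7  2.2  2.4 -0.3 -1.5
  0.3 -1.2]
off [-0.0198  0.2306  6.0183] [ 0.1336  0.0234 -0.2902]
```

>>> jog_arm(
  deltas=[
    [[6.5,0,0.23,2.0,0,0,0],[6.5,0,0,2.0,0,0,0],[6.5,0,0,1.7,0,0,0],[6.5,0,0,0,0,0,0],[6.5,0,0,0,0,0,0]],
  ],
)

```text
time_s: 5.55
position: [0.4864, 0.334, 0.1027]
tool_rot: [-3.135, -0.96, 1.593]
wrist_force: [0.2, 0.6, 0.3]
gripper_width: 0.0653
grasp_force: 0.0
```

>>> jog_arm(
  deltas=[
    [[3.5,0,0,0,0,0,0],[3.5,0,0,0,0,0,0],[3.5,0,0,0,0,0,0],[3.5,0,0,0,0,0,0],[3.5,0,0,0,0,0,0]],
  ],
)

```text
time_s: 6.05
position: [0.4865, 0.334, 0.1026]
tool_rot: [-3.135, -0.96, 1.593]
wrist_force: [-0.6, -5.6, 4.5]
gripper_width: 0.0458
grasp_force: 30.0
```

>>> jog_arm(
  deltas=[
    [[3.5,0.5,0,-0.1,0,0,0],[3.5,0.5,0,0,0,0,0],[3.5,0.5,0,0,0,0,0],[3.5,0,0,0,0,0,0],[3.5,0,0,0,0,0,0]],
  ],
)

```text
time_s: 6.55
position: [0.4857, 0.3426, 0.1152]
tool_rot: [-3.135, -0.96, 1.594]
wrist_force: [0.4, 0.4, -2.4]
gripper_width: 0.0457
grasp_force: 30.0
```

```bash
python3 - <<'E'
from h import *
print(pose()[0],r.get_state()['wrist_force'],r.get_state()['grasp_force']);save('wrist','g.png',(200,120,250,240),2.4)
E
```

```text
[0.4857 0.3426 0.1152] [ 0.3913  0.3904 -2.4493] 29.998746514320374
```

View pics/g.png

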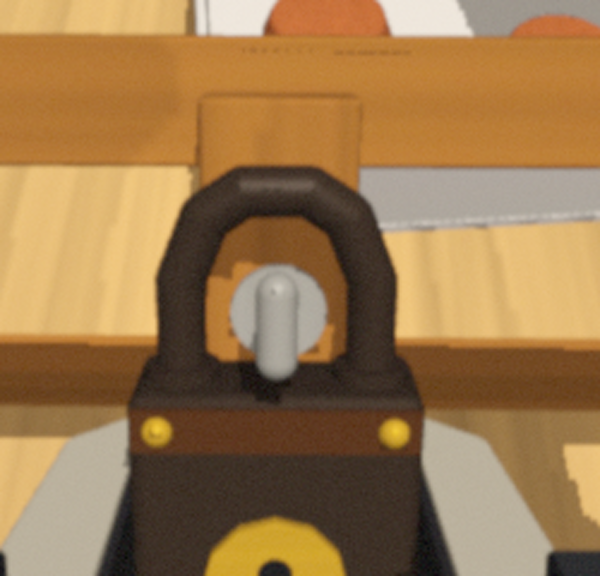

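The lock is held. The shackle has risen so that the peg tip stands inside the bow with clearance all round, so I'll pull it straight out.

>>> jog_arm(
  deltas=[
    [[3.5,0,0,-1,0,0,0],[3.5,0,0,-1.5,0,0,0],[3.5,0,0,-2,0,0,0],[3.5,0,0,-3,0,0,0],[3.5,0,0,-3,0,0,0],[3.5,0,0,0,0,0,0]],
  ],
)

```text
time_s: 7.2
position: [0.4912, 0.2529, 0.1763]
tool_rot: [-3.141, -0.958, 1.592]
wrist_force: [-0.2, 0.5, -2.7]
gripper_width: 0.0455
grasp_force: 30.0
```

```bash
python3 - <<'E'
from h import *
s=r.get_state();print(s['wrist_force'],s['torque'],s['gripper_width'],s['joint_positions'])
a=np.radians(83.1)
plan([.472,-.178,.16],frame([np.cos(a),np.sin(a),0],[0,0,-1]),n=14)
save('wrist','h.png',(160,100,320,240),2.4)
import pickle;pickle.dump((r.camera_model('wrist'),pose()[0],pose()[1].as_quat()),open('h.pkl','wb'))
E
```

```text
[-0.1564  0.5372 -2.7354] [-1.2865 -0.1163 -0.0428] 0.04548652072996355 [ 0.5525  0.8489 -0.9459  2.0171 -0.6652  0.4883  0.4673]
from [0.4912 0.2529 0.1763] n 14
[-1.9, -0.2, -2.4, -0.3, -3.9, 0.5]
[-2.0, -0.2, -2.3, -0.3, -3.9, 0.5]
[-2.2, -0.1, -2.2, -0.3, -3.9, 0.5]
[-2.3, -0.1, -2.0, -0.3, -3.9, 0.5]
[-2.5, -0.1, -1.9, -0.3, -3.9, 0.5]
[-2.6, -0.0, -1.7, -0.3, -3.9, 0.5]
[-2.7, -0.0, -1.5, -0.3, -3.9, 0.5]
[-2.8, 0.0, -1.3, -0.3, -3.9, 0.5]
[-2.9, 0.0, -1.1, -0.3, -3.9, 0.5]
[-2.9, 0.1, -0.9, -0.3, -3.9, 0.5]
[-3.0, 0.1, -0.7, -0.3, -3.9, 0.5]
[-3.0, 0.1, -0.5, -0.3, -3.9, 0.5]
[-3.1, 0.2, -0.3, -0.3, -3.9, 0.5]
[-3.1, 0.2, -0.1, -0.3, -3.9, 0.5]
```

View pics/h.png

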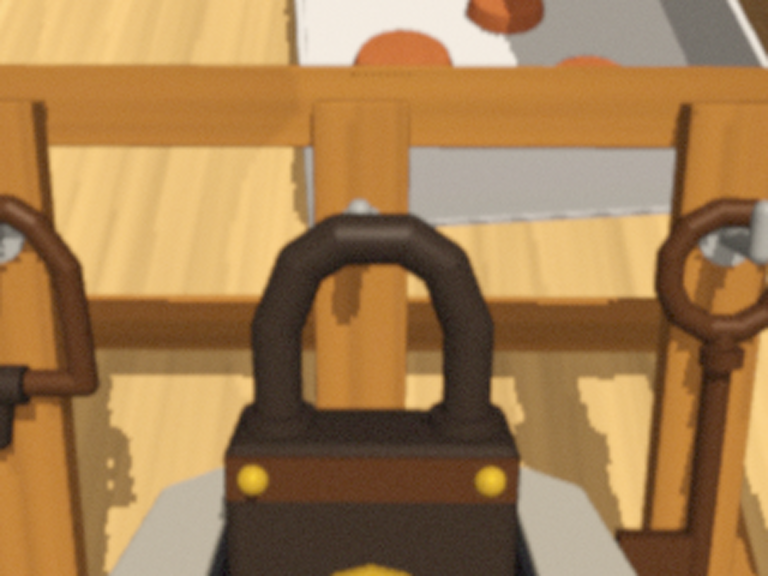

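The lock is off the peg and level in the hand; the front top edge is at crop row 457, the back one at row 408. I'll fit its pose in the tool frame.

```bash
python3 - <<'E'
from h import *
import pickle
from scipy.optimize import least_squares
m,p,q=pickle.load(open('h.pkl','rb'));R=Ro.from_quat(q)
# lock body frame -> tool: x->x, y->-y, z->-z
F=np.array([[28,23,10],[28,-23,10],[28,23,-10],[28,-23,-10],[61.5,0,2]])/1000
C=np.array([(228,457),(516,457),(243,408),(503,408),(372,213)])/2.4+[160,100]
def pr(v):
    L=F*[1,-1,-1]; L=Ro.from_euler('xyz',[0,v[3],v[4]]).apply(L)+v[:3]
    return np.array([proj(m,R.apply(l)+p) for l in L])
f=lambda v:np.r_[(pr(v)-C).ravel(),v[3]*57.3/2]
s=least_squares(f,[0,0,-.0188,0,0]);print(s.x[:3]*1000,np.degrees(s.x[3:]),s.fun.round(1),m['fx'])
print(pr([0,0,-.0188,0,0])-C)
E
```

```text
[ -3.5991   0.9157 -16.7828] [-0.3137 -0.1081] [-2.5 -2.2  2.9 -2.3 -1.7 -0.3  1.1 -0.4  0.1  5.1 -0.2] 408.4256454111422
[[-6.1898 -9.082 ]
 [ 1.7922 -8.9558]
 [-4.8363 -7.0405]
 [ 0.0625 -6.9291]
 [-2.132  -3.9056]]
```

>>> jog_arm(
  deltas=[
    [[3.5,-1.9,-0.2,-2.4,-0.3,-3.9,0.5],[3.5,-2.0,-0.2,-2.3,-0.3,-3.9,0.5],[3.5,-2.2,-0.1,-2.2,-0.3,-3.9,0.5],[3.5,-2.3,-0.1,-2.0,-0.3,-3.9,0.5],[3.5,-2.5,-0.1,-1.9,-0.3,-3.9,0.5],[3.5,-2.6,0,-1.7,-0.3,-3.9,0.5],[3.5,-2.7,0,-1.5,-0.3,-3.9,0.5],[3.5,-2.8,0,-1.3,-0.3,-3.9,0.5]],
  ],
)

```text
time_s: 8.05
position: [0.4789, 0.0102, 0.1644]
tool_rot: [-3.122, -0.414, 1.515]
wrist_force: [-0.1, 1.1, -4.0]
gripper_width: 0.0457
grasp_force: 30.0
```

>>> jog_arm(
  deltas=[
    [[3.5,-2.9,0,-1.1,-0.3,-3.9,0.5],[3.5,-2.9,0.1,-0.9,-0.3,-3.9,0.5],[3.5,-3.0,0.1,-0.7,-0.3,-3.9,0.5],[3.5,-3.0,0.1,-0.5,-0.3,-3.9,0.5],[3.5,-3.1,0.2,-0.3,-0.3,-3.9,0.5],[3.5,-3.1,0.2,-0.1,-0.3,-3.9,0.5],[3.5,0,0,0,0,0,0],[3.5,0,0,0,0,0,0]],
  ],
)

```text
time_s: 8.85
position: [0.4725, -0.1725, 0.1552]
tool_rot: [3.141, -0.009, 1.465]
wrist_force: [0.2, -0.1, -2.4]
gripper_width: 0.0462
grasp_force: 30.0
```

```bash
python3 - <<'E'
from h import *
import pickle
p,R=pose();m=r.camera_model('wrist');pickle.dump((m,p,R.as_quat()),open('i.pkl','wb'))
print(p,R.as_euler('xyz'))
save('wrist','i.png',(160,60,320,240),2.4)
E
```

```text
[ 0.4725 -0.1725  0.1552] [ 3.1406 -0.0092  1.4648]
```

View pics/i.png

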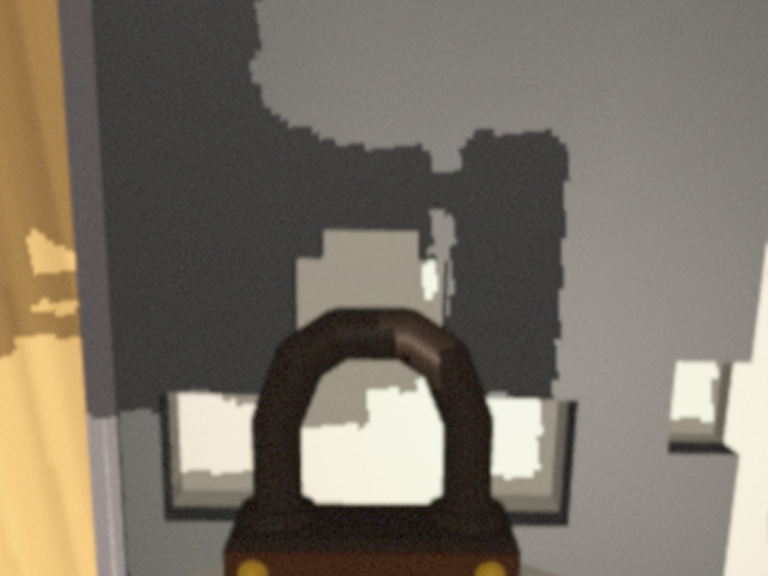

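The view shows the narrow end's tip at crop (323–421, 230), its step at (297/442, 258), and the slot rims at (165, 393–520) and (570, 400–523). The shackle already points the right way.

```bash
python3 - <<'E'
from h import *
import pickle
from scipy.optimize import least_squares
m,p,q=pickle.load(open('i.pkl','rb'));R=Ro.from_quat(q)
F=np.array([[60,22,0],[60,-22,0],[68,14,0],[68,-14,0],[-20,62,14],[-20,-62,14],[20,62,14],[20,-62,14]])/1000
C=np.array([(297,258),(442,258),(323,230),(421,230),(165,521),(568,523),(165,393),(577,400)])/2.4+[160,60]
def P(v): return Ro.from_euler('z',v[2]).apply(F)+[v[0],v[1],.026]
f=lambda v:np.concatenate([proj(m,X)-c for X,c in zip(P(v),C)])
s=least_squares(f,[.472,-.178,1.45],loss='soft_l1');v=s.x;print('pocket',v[:2],np.degrees(v[2]),f(v).round(1))
# lock in hand from this view
G=np.array([[28,23,10],[28,-23,10],[28,23,-10],[28,-23,-10],[61.5,0,2]])/1000
D=np.array([(226,551),(518,551),(246,505),(506,505),(372,309)])/2.4+[160,60]
def pl(w): 
    L=Ro.from_euler('xyz',[0,0,w[3]]).apply(G*[1,-1,-1])+w[:3]; return np.concatenate([proj(m,R.apply(l)+p)-d for l,d in zip(L,D)])
w=least_squares(pl,[0,0,-.0188,0]).x;print('lock in tool mm',w[:3]*1000,np.degrees(w[3]),pl(w).round(1))
a=v[2];Rg=frame([np.cos(a),np.sin(a),0],[0,0,-1])
for b in([-.0036,.0005,-.0168],w[:3]):
  t=np.array([v[0],v[1],.036])-Rg.apply(b);p,Rn=pose();print('TCP target',t,'tool off cm',Rn.inv().apply(t-p)*100,'turn',np.degrees((Rn.inv()*Rg).as_rotvec()))
E
```

```text
pocket [ 0.4717 -0.1789] 83.19241018810925 [-0.1 -1.2  1.  -0.3  0.3 -0.8 -1.1 -0.2  0.1  0.4  0.2  1.7 -2.5  0.9
  0.5  0.3]
lock in tool mm [ -3.1616   1.1408 -17.9522] -0.2336208788558348 [-1.3 -1.2  2.8 -1.6 -2.7 -0.9  0.5 -1.3  0.4  4.7]
TCP target [ 0.4716 -0.1753  0.0192] tool off cm [-0.4219 -0.0918 13.6113] turn [ 0.078  -0.5248  0.7561]
TCP target [ 0.471  -0.1756  0.018 ] tool off cm [-0.4659 -0.1566 13.7261] turn [ 0.078  -0.5248  0.7561]
```

>>> jog_arm(
  deltas=[
    [[3.5,0,0,0,0.1,-0.5,0.8],[3.5,-0.3,-0.1,3.0,0,0,0],[3.5,0,0,4.0,0,0,0],[3.5,0,0,3.0,0,0,0],[3.5,0,0,1.2,0,0,0],[3.5,0,0,0,0,0,0],[3.5,0,0,0,0,0,0]],
  ],
)

```text
time_s: 9.6
position: [0.4728, -0.1778, 0.0449]
tool_rot: [3.138, 0.002, 1.449]
wrist_force: [-0.4, -0.2, -1.6]
gripper_width: 0.046
grasp_force: 30.0
```

```bash
python3 - <<'E'
from h import *
p,R=pose();a=np.radians(83.15);Rg=frame([np.cos(a),np.sin(a),0],[0,0,-1])
print(p,r.get_state()['wrist_force'],'off mm',Rg.inv().apply(np.array([.4713,-.1755,.0187])-p)*1000,'turn',np.degrees((R.inv()*Rg).as_rotvec()))
save('wrist','j.png',(120,40,400,300),2)
E
```

```text
[ 0.4728 -0.1778  0.0449] [-0.4455 -0.1526 -1.6331] off mm [ 2.126  -1.779  26.1889] turn [ 0.203   0.1407 -0.1436]
```

View pics/j.png

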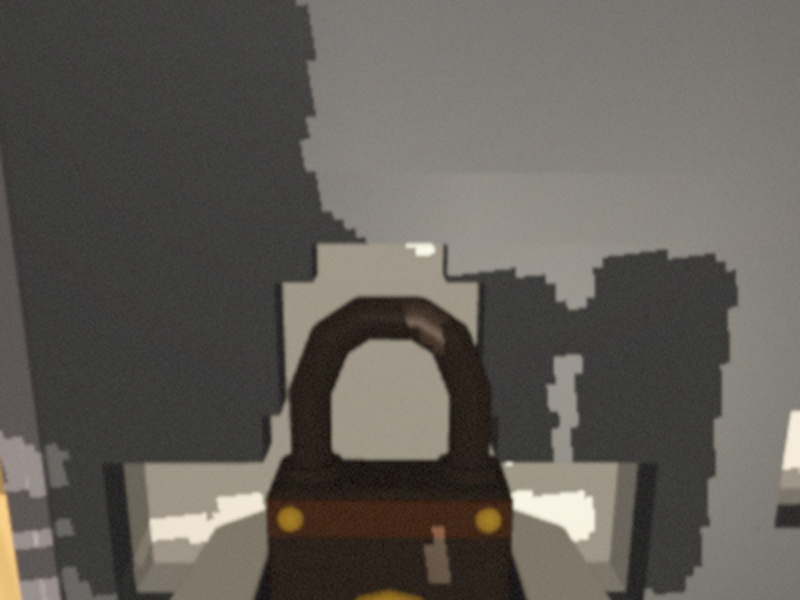

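The lock hangs just above the cut-out, about 9 px (roughly 2 mm) to the right of its axis: the cut-out axis is at crop x ≈ 381 and the lock at 390. I'll work out the along-axis offset from the same picture.

```bash
python3 - <<'E'
from h import *
from scipy.optimize import least_squares
p,R=pose();m=r.camera_model('wrist')
px=lambda a:np.array(a)/2+[120,40]
F=np.array([[60,22,0],[60,-22,0],[68,14,0],[68,-14,0],[20,62,14],[20,-62,14]])/1000
C=px([(283,283),(478,283),(316,243),(446,243),(105,463),(655,463)])
f=lambda v:np.concatenate([proj(m,X)-c for X,c in zip(Ro.from_euler('z',v[2]).apply(F)+[v[0],v[1],.026],C)])
v=least_squares(f,[.472,-.178,1.45]).x;print(v,f(v).round(1))
G=np.array([[28,23,10],[28,-23,10],[28,20,-10],[28,-20,-10],[61.5,0,2]])/1000
D=px([(268,538),(511,538),(285,460),(501,460),(391,297)])
for z in(-.0168,-.018):
  g=lambda w:np.concatenate([proj(m,R.apply(l)+p)-d for l,d in zip(Ro.from_euler('z',w[2]).apply(G*[1,-1,-1])+[w[0],w[1],z],D)])
  w=least_squares(g,[0,0,0]).x;print('lock',w,g(w).round(1))
  c=p+R.apply([w[0],w[1],z]);print('centre',c,'off in pocket axes mm (x,y,z)',Ro.from_euler('z',v[2]).inv().apply(np.r_[v[:2],.036]-c)*1000)
E
```

```text
[ 0.4716 -0.1799  1.4473] [ 0.2 -2.  -0.  -1.8  1.   0.1 -1.3  0.2 -0.7  1.9  0.8  2. ]
lock [-0.0066  0.001  -0.0012] [ -0.4 -13.3   2.1 -13.3   5.1   6.2  -7.2   6.2   0.1  13.9]
centre [ 0.4732 -0.1848  0.0622] off in pocket axes mm (x,y,z) [  4.5887   2.2472 -26.1863]
lock [-0.0062  0.001  -0.0012] [ -0.9 -13.    2.6 -13.1   4.8   6.3  -6.8   6.3   0.1  13.4]
centre [ 0.4733 -0.1843  0.0634] off in pocket axes mm (x,y,z) [  4.1581   2.237  -27.385 ]
```

```bash
python3 - <<'E'
from h import *
from scipy.optimize import least_squares
p,R=pose();m=r.camera_model('wrist')
px=lambda a:np.array(a)/2+[120,40]
v=[.4716,-.1796,1.448]
G=np.array([[28,23,10],[28,-23,10],[28,23,-10],[28,-23,-10],[61.5,0,2]])/1000
D=px([(269,501),(511,501),(285,460),(501,460),(391,297)])
g=lambda w:np.concatenate([proj(m,R.apply(l)+p)-d for l,d in zip(Ro.from_euler('z',w[3]).apply(G*[1,-1,-1])+w[:3],D)])
w=least_squares(g,[0,0,-.018,0]).x;print('lock',w,g(w).round(1))
c=p+R.apply(w[:3]);print('centre',c,'off in pocket axes mm (x,y,z)',Ro.from_euler('z',v[2]).inv().apply(np.r_[v[:2],.036]-c)*1000)
E
```

```text
lock [-0.0032  0.0011 -0.018  -0.0018] [-1.7 -2.1  3.1 -2.2 -2.7 -0.5  0.8 -0.6  0.2  5.1]
centre [ 0.4737 -0.1814  0.0634] off in pocket axes mm (x,y,z) [  1.4893   2.2811 -27.3825]
```

>>> jog_arm(
  deltas=[
    [[3.5,0.17,-0.22,0,0,0,0],[3.5,0,0,0.6,0,0,0],[3.5,0,0,0.5,0,0,0],[3.5,0,0,0.4,0,0,0],[3.5,0,0,0.3,0,0,0],[3.5,0,0,0,0,0,0],[3.5,0,0,0,0,0,0]],
  ],
)

```text
time_s: 10.35
position: [0.4696, -0.1761, 0.0263]
tool_rot: [3.14, 0.003, 1.448]
wrist_force: [-1.8, 1.4, 4.0]
gripper_width: 0.0457
grasp_force: 33.5
```

>>> jog_arm(
  deltas=[
    [[3.5,0,0,0.1,0,0,0],[3.5,0,0,0.1,0,0,0],[3.5,0,0,0,0,0,0]],
  ],
)

```text
time_s: 10.65
position: [0.4696, -0.1761, 0.0262]
tool_rot: [3.14, 0.003, 1.448]
wrist_force: [-4.6, 1.6, 19.0]
gripper_width: 0.0457
grasp_force: 42.0
```

The descent is blocked at TCP z = 0.026, about 7 mm higher than expected. I'll measure numerically what the lock is doing.

```bash
python3 - <<'E'
from h import *
p,R=pose();m=r.camera_model('wrist');im=r.capture('wrist')
s=r.get_state();print(p,R.as_euler('xyz'),s['torque'],s['wrist_force'])
for k in('padlock','padlock_centre','keyhole','pocket','finger_slot','tray'):
  print(k,[(np.round(o['pixel'],1).tolist(),round(o['score'],2)) for o in r.landmark_of('wrist',k)][:2])
o=r.outline_of('wrist','padlock')[0];M=o['mask'];print(o['extent'],o['score'])
for y in range(170,330,8):
  xs=np.where(M[y])[0]
  if len(xs):print(y,xs.min(),xs.max(),end='; ')
# predicted with lock in tool (-3.2,1.1,-18)
b=np.array([-.0032,.0011,-.018])
for n,l in(('shackletop',[.0615,0,.002]),('topfrontL',[.028,.023,.010]),('topfrontR',[.028,-.023,.010]),('topbackL',[.028,.023,-.01]),('keyhole',[-.008,0,.0125]),('origin',[.054,0,-.01])):
  print(n,proj(m,R.apply(np.array(l)*[1,-1,-1]+b)+p))
v=[.4716,-.1796,1.448]
for l in([68,14,0],[68,-14,0],[60,22,0],[60,-22,0],[20,62,14],[20,-62,14]):print(l,proj(m,Ro.from_euler('z',v[2]).apply(np.array(l)/1000)+[v[0],v[1],.026]))
g=im.astype(int).sum(2)//3
for c in(300,314,318,322):print('col',c,g[150:330:2,c].tolist())
E
```

```text
[ 0.4696 -0.1761  0.0262] [3.1397 0.0033 1.4484] [0.3275 0.9954 0.0132] [-5.6117  1.708  19.636 ]
padlock [([314.5, 205.2], 0.87)]
padlock_centre [([312.9, 340.5], 0.81)]
keyhole [([315.5, 363.0], 0.61)]
pocket [([312.9, 363.6], 0.2)]
finger_slot [([225.8, 303.3], 0.75)]
tray [([456.5, 262.1], 0.9)]
[59.1, 0.0, 580.0, 478.9] 0.21
170 88 622; 178 89 619; 186 91 622; 194 92 621; 202 93 619; 210 95 624; 218 97 622; 226 98 620; 234 99 621; 242 101 621; 250 102 619; 258 103 621; 266 104 619; 274 105 617; 282 106 616; 290 108 615; 298 109 613; 306 111 612; 314 112 610; 322 113 608; shackletop [316.0109 193.5661]
topfrontL [253.0393 288.2845]
topfrontR [378.8037 288.3547]
topbackL [260.0078 269.4047]
keyhole [315.7898 377.3184]
origin [315.8649 207.3915]
[68, 14, 0] [284.3506 169.1713]
[68, -14, 0] [353.9018 169.2388]
[60, 22, 0] [265.156  188.9771]
[60, -22, 0] [372.8986 189.0678]
[20, 62, 14] [165.6715 293.1293]
[20, -62, 14] [472.1201 293.1803]
col 300 [134, 135, 134, 134, 132, 133, 130, 122, 121, 118, 137, 152, 150, 150, 153, 151, 151, 151, 147, 88, 35, 28, 34, 42, 40, 34, 36, 37, 28, 3
[... 824 characters left out ...]
 36, 32, 36, 116, 150, 150, 149, 147, 147, 150, 149, 149, 150, 148, 147, 150, 148, 147, 149, 148, 148, 149, 149, 149, 148, 147, 150, 147, 149, 148, 149, 147, 143, 65, 23, 24, 28, 25, 20, 27, 24, 30, 28, 39, 40, 44, 44, 42, 43, 40, 38, 45, 36, 36, 28, 35, 36, 38, 34, 33, 32, 34, 30]
col 322 [137, 138, 138, 139, 140, 139, 138, 138, 140, 142, 190, 186, 153, 150, 151, 151, 151, 150, 147, 87, 39, 45, 53, 48, 46, 41, 37, 31, 36, 38, 117, 149, 151, 152, 150, 149, 148, 147, 149, 148, 147, 149, 149, 148, 150, 150, 150, 148, 147, 146, 149, 148, 148, 150, 147, 149, 148, 148, 149, 143, 65, 28, 23, 32, 21, 24, 25, 34, 36, 35, 33, 42, 40, 42, 46, 43, 45, 44, 42, 41, 31, 37, 33, 31, 32, 39, 38, 38, 34, 33]
```

```bash
python3 - <<'E'
from h import *
from scipy.optimize import least_squares
p,R=pose();m=r.camera_model('wrist')
G=np.array([[28,23,10],[28,-23,10],[28,23,-10],[28,-23,-10],[61.7,0,1],[54,0,2],[3.5,0,12.5]])/1000
D=np.array([(254.5,290.5),(375.5,290.5),(262.5,270),(370.5,270),(315.5,188.5),(315.5,210),(315.5,335)])
W=np.array([1,1,1,1,1,1,1,1,1,1,1,1,.5,.5])
pr=lambda w,G=G:np.array([proj(m,R.apply(l)+p) for l in Ro.from_euler('y',w[3]).apply(G*[1,-1,-1])+w[:3]])
for fixed in(None,-.018,-.0098,-.0238):
  def g(w):
    w=np.array(w); 
    if fixed is not None: w[2]=fixed
    return (pr(w)-D).ravel()*W
  s=least_squares(g,[0,0,-.018,0]);w=s.x.copy()
  if fixed is not None:w[2]=fixed
  back=[(p+R.apply(Ro.from_euler('y',w[3]).apply(np.array(l)*[1,-1,-1])+w[:3]))[2] for l in([.028,0,-.01],[-.028,0,-.01])]
  print(fixed,w[:3]*1000,np.degrees(w[3]),'cost',s.cost,'back z',back);print((pr(w)-D).round(1).tolist())
E
```

```text
None [ -3.3472   0.9875 -16.307 ] -0.09131695063930308 cost 58.25304500935631 back z [np.float64(0.03235917884970832), np.float64(0.03263231917380958)]
[[-1.0, -3.7], [2.3, -3.7], [-2.2, -1.7], [0.2, -1.6], [0.2, 3.6], [0.2, 3.3], [0.1, 13.9]]
-0.018 [ -2.9473   0.9834 -18.    ] -0.7768007241665026 cost 59.61457040644665 back z [np.float64(0.033717128451387524), np.float64(0.03466020499953005)]
[[-1.6, -3.6], [2.9, -3.5], [-2.6, -1.2], [0.7, -1.1], [0.2, 3.0], [0.2, 2.8], [0.1, 15.0]]
-0.0098 [-4.9662  1.0046 -9.8   ] 1.9833220051056184 cost 77.17486277577433 back z [np.float64(0.026876034530882345), np.float64(0.025121747549447213)]
[[1.3, -4.4], [0.0, -4.4], [-0.4, -3.3], [-1.6, -3.2], [0.2, 6.2], [0.2, 5.2], [0.1, 10.0]]
-0.0238 [ -1.6262   0.9704 -23.8   ] -3.661337150581422 cost 85.84383606829051 back z [np.float64(0.038125608358101484), np.float64(0.041885194469545084)]
[[-3.7, -3.5], [5.0, -3.4], [-4.1, 0.8], [2.2, 0.9], [0.2, 0.7], [0.2, 1.0], [0.1, 18.5]]
```

The lock has not moved in the hand. Its apparent width fits a lock held about 8 mm nearer the fingertips, meaning it is already on the bottom. I'll confirm with the cut-out's wall by easing the load and nudging sideways.

>>> jog_arm(
  deltas=[
    [[3.5,0,0,-0.22,0,0,0],[3.5,0,0,0,0,0,0],[3.5,0,0,0,0,0,0]],
  ],
)

```text
time_s: 11.35
position: [0.4702, -0.1763, 0.0263]
tool_rot: [3.139, 0.003, 1.448]
wrist_force: [0.2, 0.3, 3.5]
gripper_width: 0.0458
grasp_force: 33.3
```

>>> jog_arm(
  deltas=[
    [[3.5,0,0.2,0,0,0,0],[3.5,0,0.2,0,0,0,0],[3.5,0,0,0,0,0,0]],
  ],
)

```text
time_s: 11.65
position: [0.4703, -0.1763, 0.0263]
tool_rot: [-3.136, 0.003, 1.448]
wrist_force: [-6.5, 0.2, 11.6]
gripper_width: 0.0457
grasp_force: 40.1
```

>>> jog_arm(
  deltas=[
    [[3.5,0,-0.4,0,0,0,0],[3.5,0,0,-0.4,0,0,0],[3.5,0,0,0,0,0,0],[3.5,0,0,0,0,0,0]],
  ],
)

```text
time_s: 12.05
position: [0.4698, -0.1761, 0.0299]
tool_rot: [3.14, 0.002, 1.448]
wrist_force: [-0.4, 0.3, -3.0]
gripper_width: 0.0459
grasp_force: 30.0
```

>>> jog_arm(
  deltas=[
    [[3.5,0,0.2,0,0,0,0],[3.5,0,0.2,0,0,0,0],[3.5,0,0,0,0,0,0],[3.5,0,0,0,0,0,0]],
  ],
)

```text
time_s: 12.45
position: [0.4738, -0.1766, 0.0301]
tool_rot: [3.14, 0.002, 1.448]
wrist_force: [-0.6, -0.7, -1.9]
gripper_width: 0.0459
grasp_force: 30.0
```

>>> jog_arm(
  deltas=[
    [[3.5,0,0.15,0,0,0,0],[3.5,0,0.15,0,0,0,0],[3.5,0,0,0,0,0,0],[3.5,0,0,0,0,0,0]],
  ],
)

```text
time_s: 12.85
position: [0.4739, -0.1766, 0.0299]
tool_rot: [-3.138, 0.002, 1.448]
wrist_force: [-5.7, 0.6, 2.0]
gripper_width: 0.0456
grasp_force: 30.0
```

A wall stops it sideways while it was free just before, so the lock is inside the cut-out and the earlier stop was the bottom. I'll recentre and set it down.

>>> jog_arm(
  deltas=[
    [[3.5,0,-0.3,0,0,0,0],[3.5,0,-0.3,0,0,0,0],[3.5,0,0,0.2,0,0,0],[3.5,0,0,0.2,0,0,0],[3.5,0,0,0,0,0,0],[3.5,0,0,0,0,0,0]],
  ],
)

```text
time_s: 13.45
position: [0.4718, -0.1764, 0.0265]
tool_rot: [3.138, 0.003, 1.448]
wrist_force: [-0.0, 0.1, 0.1]
gripper_width: 0.0457
grasp_force: 31.3
```

>>> jog_arm(
  deltas=[
    [[3.5,0,0,0.05,0,0,0],[5.0,0,0,0,0,0,0],[6.0,0,0,0,0,0,0],[6.0,0,0,0,0,0,0],[6.0,0,0,0,0,0,0]],
  ],
)

```text
time_s: 13.95
position: [0.4695, -0.176, 0.0253]
tool_rot: [-3.141, 0.002, 1.448]
wrist_force: [-0.2, -0.4, 0.8]
gripper_width: 0.0596
grasp_force: 0.0
```

>>> jog_arm(
  deltas=[
    [[6.0,0,0,-0.5,0,0,0],[6.0,0,0,-1.5,0,0,0],[6.0,0,0,-4,0,0,0],[6.0,0,0,-4.5,0,0,0],[6.0,0,0,-4.5,0,0,0],[6.0,0,0,-4.5,0,0,0],[6.0,0,0,-2.5,0,0,0],[6.0,0,0,0,0,0,0]],
  ],
)

```text
time_s: 14.75
position: [0.4722, -0.1761, 0.2497]
tool_rot: [3.132, 0.004, 1.448]
wrist_force: [0.8, -0.6, 0.0]
gripper_width: 0.06
grasp_force: 0.0
```

```bash
python3 - <<'E'
from h import *
from scipy.optimize import least_squares
print(pose()[0],r.get_state()['wrist_force'])
m=r.camera_model('wrist');im=r.capture('wrist')
L={}
for k in('padlock','padlock_centre','keyhole'):
  o=r.landmark_of('wrist',k); print(k,[(np.round(q['pixel'],1).tolist(),round(q['score'],2)) for q in o])
v=[.4716,-.1796,1.448]
W=lambda l,z:proj(m,Ro.from_euler('z',v[2]).apply(np.array([l[0],l[1],0])/1000)+[v[0],v[1],z])
print('pred origin/centre/key',W((54,0),.026),W((0,0),.036),W((-8,0),.0485))
o=r.outline_of('wrist','padlock')
for q in o[:2]:
  e=q['extent'];print(q['score'],np.round(e,1))
  M=q['mask'].astype(np.uint8);c=np.int32(np.median(np.argwhere(M)[:,1]))
  for y in range(int(e[1]),int(e[1]+e[3]),6):
    xs=np.where(M[y])[0]
    if len(xs):print(y,xs.min(),xs.max(),len(xs),end='; ')
for n,l,z in(('bodyfront+x+y',(28,23),.046),('+x-y',(28,-23),.046),('-x+y',(-28,23),.046),('-x-y',(-28,-23),.046),('shackle top',(62,0),.036)):print(n,W(l,z))
E
```

```text
[ 0.4722 -0.1761  0.2497] [ 0.7875 -0.6395  0.0487]
padlock [([312.0, 158.8], 0.86)]
padlock_centre [([312.3, 215.2], 0.67)]
keyhole [([313.8, 220.2], 0.74)]
pred origin/centre/key [311.4603 157.1821] [311.562  216.0192] [311.6099 227.473 ]
bodyfront+x+y [286.1903 188.3479]
+x-y [336.8865 188.3172]
-x+y [287.3548 247.3017]
-x-y [335.8729 247.2038]
shackle top [311.4764 149.134 ]
```

```bash
python3 - <<'E'
from h import *
g=r.capture('wrist').astype(int).sum(2)//3
print('col312 rows130-262',g[130:262:2,312].tolist())
for y in(176,196,206,216,226,240):print('row',y,g[y,240:384:2].tolist())
E
```

```text
col312 rows130-262 [53, 51, 56, 53, 52, 56, 93, 130, 134, 130, 62, 27, 32, 25, 40, 105, 131, 132, 133, 133, 130, 134, 130, 138, 175, 211, 155, 129, 86, 25, 56, 97, 101, 102, 95, 87, 86, 86, 82, 85, 83, 102, 147, 158, 157, 158, 159, 160, 158, 159, 157, 155, 111, 79, 79, 89, 95, 96, 94, 60, 93, 117, 118, 121, 119, 118]
row 176 [93, 103, 101, 95, 63, 82, 85, 85, 85, 101, 105, 102, 78, 61, 67, 85, 87, 90, 92, 109, 110, 80, 65, 68, 89, 87, 55, 129, 131, 81, 31, 30, 26, 83, 148, 149, 138, 132, 129, 131, 135, 207, 222, 222, 196, 126, 43, 42, 35, 42, 105, 57, 55, 52, 49, 51, 53, 52, 67, 125, 131, 131, 133, 129, 132, 132, 132, 131, 132, 131, 129, 133]
row 196 [104, 103, 106, 105, 104, 94, 104, 129, 153, 156, 155, 153, 155, 156, 158, 157, 158, 158, 158, 160, 158, 160, 160, 161, 156, 199, 151, 92, 100, 134, 124, 100, 101, 102, 101, 100, 102, 98, 100, 105, 103, 102, 102, 106, 104, 106, 104, 107, 104, 128, 129, 107, 173, 177, 168, 169, 169, 169, 170, 171, 170, 172, 171, 170, 170, 170, 170, 170, 146, 133, 126, 119]
row 206 [102, 104, 103, 104, 103, 70, 70, 145, 212, 215, 216, 216, 216, 218, 219, 2
[... 601 characters left out ...]
9, 54]
row 226 [102, 105, 105, 108, 108, 98, 53, 93, 123, 131, 131, 130, 131, 143, 150, 137, 131, 133, 133, 131, 129, 144, 150, 139, 134, 181, 187, 90, 70, 81, 82, 80, 80, 97, 152, 156, 158, 156, 155, 103, 130, 160, 159, 160, 161, 145, 96, 93, 94, 94, 93, 80, 140, 136, 152, 153, 138, 131, 133, 132, 130, 134, 153, 152, 136, 130, 131, 132, 130, 118, 79, 49]
row 240 [103, 102, 104, 100, 105, 104, 103, 103, 99, 104, 102, 105, 104, 105, 103, 106, 104, 106, 107, 109, 109, 109, 112, 111, 110, 143, 215, 159, 74, 75, 72, 78, 82, 85, 85, 87, 89, 79, 78, 79, 83, 89, 90, 90, 92, 86, 84, 82, 80, 76, 78, 87, 73, 122, 124, 124, 122, 124, 125, 125, 125, 124, 126, 125, 127, 122, 126, 125, 127, 125, 127, 126]
```

```bash
python3 -c "
from cell import r
print(r.finish_job())"
```

```text
the job is handed in; nothing more can be done
None
```

The padlock from the middle peg is in its cut-out, flat on the bottom with the keyhole up and the shackle in the narrow end. It sits about 1 mm from one side wall; by then I had no picture views left, so I checked it from force and pixel readings. The job is handed in at about 15 s, and I have no verdict on it yet.

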